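Take the amber blank out of the lidded glass box

TASK

Lift the lid off the white box and lay it flat, knob up, on the middle of the wooden board. Then take the amber glass blank out of the box and stand it upright in the empty aluminium pan on the bench, setting it down gently rather than dropping it.

Things in the scene. Friction and masses are not known exactly. Their poses are not given: they have to be found in the camera images.
- lid: White loose lid of the white box, 256 x 166 mm, 0.3 kg, closing it at the start. Origin: centre of its underside, 54 mm above the bench (z = 0) at the start; z up, x along its long side. Underside: a 230 x 140 mm plug (z 0 to 6), loose in the box by 5 mm a side; plate above (z 6 to 12). Round black knob in the centre, 28 mm across, z 20 to 50 mm, on a 20 mm stem. Lifts straight up.
- amber: Orange solid glass cylinder, upright, 40 mm across, 45 high, 0.13 kg; origin: centre of its underside. In the fixed box (outside 250 x 160 x 60 high, 5 mm walls and floor; centre and axes as the closed lid's) 50-65 mm from the centre towards one end; a like green one at the other. Its centre is 65 mm or more from the long walls, 55 from the end: grip it across the box's short side.
- pan: Shallow empty aluminium pan, loose, 300 g, on the bench; outside 160 x 140 x 30 mm high (rim flange to 178 x 158 mm), walls and floor 3 mm thick. Origin: centre of its underside, z up, x along its long side. (The other pan, at the back, holding a black glass piece is not meant.)
- board: Fixed wooden board, 260 x 180 x 18 mm thick, lying on the bench as the place for the lid. Origin: centre of its underside, z up, x along its long side; top face at z = 18 mm.
There are look-alikes about, which are no part of the job. What is shaped like the pan but red is not meant.

How it is judged:
On the way, in this order (a step that is already met when the one before it is completed fails the run):
1. the lid lies flat on the board, released (horizontal distance between lid and board below 0.05 m and height (world z) of lid below 0.026 m and angle between lid's own z axis and vertical below 0.12 rad and contact force between the fingers and lid below 0.1 N), for 0.2 s.
2. the amber blank is lifted clear of the box in the fingers (height (world z) of amber above 0.065 m and contact force between the fingers and amber above 0.3 N), for 0.1 s.
At the end, for the whole second after the job is handed in: The amber blank stands upright (within 10 degrees) and at rest on the floor of the empty pan, anywhere inside its walls; the lid lies flat (within 7 degrees), knob up, at rest on the board, its centre within 50 mm of the board's centre (x of amber in the frame of pan between -0.065 and 0.065 m and y of amber in the frame of pan between -0.055 and 0.055 m and z of amber in the frame of pan below 0.01 m and angle between amber's own z axis and vertical below 0.17 rad and horizontal distance between lid and board below 0.05 m and height (world z) of lid below 0.026 m and angle between lid's own z axis and vertical below 0.12 rad and linear speed of each of amber, lid below 0.02 m/s); the robot touches nothing.
It fails at once if the amber blank is dropped (falls free faster than 0.7 m/s, i.e. from more than about 25 mm) (linear speed of amber above 0.7 m/s and contact force between the fingers and amber below 0.05 N).
It also fails if it takes over 72 s, if anything falls off the work surface, if the arm or the gripper's body presses on something with over 40 N, if the wrist force passes 120 N, or if a joint passes its speed limit or range.

ROBOT

A 6-joint arm with a two-finger parallel gripper is mounted at the origin on the work surface. World frame = base frame: x ahead of the robot, y to its left, z up, the work surface at z = 0. Lengths are in m, angles in rad, forces in N, time in s.
With the tool pointing down it reaches from about 0.375 to 0.9 m from the base axis. Payload 3.1 kg.
Tool frame: the origin (TCP) lies between the finger pads; the fingertips stand 17 mm ahead of it and the grasp point (between the pads) lies 2 mm behind it; z points along the fingers, y is the line along which they close (so a half turn about z gives the same grasp; the last joint's range is limited). The gripper opens to 85 mm and grips with 20 to 120 N. Pads are 22 mm wide; open, the fingers measure 114 mm over their backs; the gripper's body (76 mm by 85 mm) begins 54 mm behind the grasp point. The pads swing forward as they close: fully open they stand 13 mm farther back than shut.
Start: joints at [1.05, 0.527, 1.433, -0, 1.181, -0.178], TCP at [0.21, 0.589, 0.223] pointing down, gripper open.
Joint ranges: [-3.08, 3.08], [-0.75, 2.2], [0.22, 2.44], [-1.43, 4.57], [0, 2.65], [-2.85, 2.85]. Speed limits (rad/s): [2.79, 2.79, 3.14, 3.14, 3.14, 3.14].

INTERFACE

Orientations are given as a unit quaternion [x, y, z, w].
In Python, from station import sense, vision, order gives the robot as it stands.
- The arm moves only by the shell command python3 -m crank 'ROWS' [OPENING] [FORCE]. ROWS is JSON, a list of rows, each an object with "dp": the shift along the world's x, y, z in units of 30 mm (1.0 is 30 mm), a list of three; "angular": the turn, a rotation vector about the world's x, y, z in degrees, a list of three. In form: [{"dp": [dx, dy, dz], "angular": [ax, ay, az]}, ...]. A call has 1 to 20 rows; each row shifts and turns the commanded pose from where the row before left it; what a row does not reach is not made up. A row lasts 1/10 s, in which the tool goes at most 50 mm and 8.59 degrees, less where a joint would pass 70% of its speed; a pose out of reach is approached as far as the arm can. A call is refused whole if a number of a shift passes 1 or a number of a turn 8.59, either way. A call with a gripper value outside its range is refused whole. OPENING is the closure, from 0 (fully open) to 1 (shut), set as the call begins (- or left out, the last holds). The fingers move at their own pace and stop on an object; FORCE is the grip in N (left out, the last holds). Time passes only in rows, so rows that do not move let the fingers close. It gives the time, the measured TCP pose, the force, the opening and the grip force at its end, in the units of the state.
- sense(): the state, without advancing time (a new reading comes with each control period).
- vision.snapshot(name): name is "scene" or "side" or "wrist"; returns a dict with "image" (400x640x3 uint8, blue, green, red), "range_z" (400x640 float32, m along the optical axis (not along the pixel's ray), 0 where there is no reading), "mtx" (3x3 intrinsics, pixels), "pose" (4x4, takes a point from camera to world coordinates); the wrist camera has in their place "mount" (4x4, takes a point from camera to tool coordinates, whose origin is the TCP and whose axes are the flange's). Camera axes: x right, y down, z forward; pixel columns grow to the right and rows downward; lengths in m; the calibration is good to about 2 mm. A picture is of the moment at which its call begins: read the wrist's pose just before it.
- order.sign_off(): hands the job in; it is judged then, once.
The state is a dict: "t": time; "q": joint angles; "qd": joint speeds; "tau": joint torques, N m; "tcp_pos": TCP position; "tool_rot": TCP orientation; "force": force on the tool from outside, world axes, zero at the start; "ft_torque": the same for the moment, N m; "finger_gap": opening from 0.0 (shut) to 1.0 (fully open); "gripper_force": force on a finger pad.
Only numpy, scipy, OpenCV 4.12 (cv2) and the standard library are available. Lean on these libraries where they do the work, as an engineer would, in place of code of your own. Each camera call takes 0.05 s, during which the arm holds its last target. There are 200 camera calls.

## Working session

There is one attempt and no reset: what is moved stays moved. The work goes in short steps, Python scripts to look and compute and a shell command to move; the robot and the scene stay as the last step left them, time stands still between calls to the robot, and variables do not carry over. Pictures are saved under pics/ and viewed, at most 10 in all, crops included, and the job is handed in when it is done.

```bash
ls; mkdir -p pics; cat > h.py <<'E'
import numpy as np,cv2
from station import sense,vision,order
def snap(n):
    s=sense() 
    d=vision.snapshot(n)
    if 'mount' in d:
        from scipy.spatial.transform import Rotation as R
        T=np.eye(4);T[:3,:3]=R.from_quat(s['tool_rot']).as_matrix();T[:3,3]=s['tcp_pos']
        d['pose']=T@d['mount']
    return d
def ray(d,u,v,z):
    r=d['pose'][:3,:3]@np.linalg.inv(d['mtx'])@np.array([u,v,1.]);o=d['pose'][:3,3]
    return o+r*(z-o[2])/r[2]
def cloud(d):
    v,u=np.mgrid[:400,:640];z=d['range_z'];K=d['mtx']
    p=np.stack([(u-K[0,2])/K[0,0]*z,(v-K[1,2])/K[1,1]*z,z],-1)
    w=p@d['pose'][:3,:3].T+d['pose'][:3,3];w[z==0]=np.nan
    return w
E
python3 - <<'E'
from h import *
import pickle
ims={n:snap(n) for n in('scene','side')}
pickle.dump(ims,open('ims.pkl','wb'))
for n in ims: cv2.imwrite(f'pics/{n}0.png',ims[n]['image']);print(n,ims[n]['pose'].round(3).tolist())
print(sense())
E
```

```text
pics
scene [[0.09, 0.799, -0.594, 1.234], [0.996, -0.065, 0.064, -0.081], [0.013, -0.597, -0.802, 1.198], [0.0, 0.0, 0.0, 1.0]]
side [[0.974, -0.135, 0.181, 0.175], [-0.225, -0.616, 0.754, -0.909], [0.01, -0.776, -0.631, 0.83], [0.0, 0.0, 0.0, 1.0]]
{'t': 0.1, 'q': array([ 1.04949978e+00,  5.28352082e-01,  1.43377049e+00, -4.33125453e-06,
        1.18141294e+00, -1.78509824e-01]), 'qd': array([-0.00119753, -0.00236755, -0.00422966,  0.00025802,  0.00233223,
       -0.00038397]), 'tau': array([-5.65889077e-04, -4.43303311e+01, -1.78586107e+01, -2.60711595e-04,
        3.89125751e-03,  1.51271644e-05]), 'tcp_pos': array([0.20971595, 0.5880646 , 0.22204564]), 'tool_rot': array([ 1.70554568e-01,  9.85347754e-01, -9.13250146e-04, -3.31130237e-04]), 'force': array([-0.41568699,  0.65329112,  0.58688858]), 'ft_torque': array([ 0.02509556,  0.06040109, -0.02467711]), 'gripper_force': 0.0, 'finger_gap': 0.9987213101508762}
```

View pics/scene0.png

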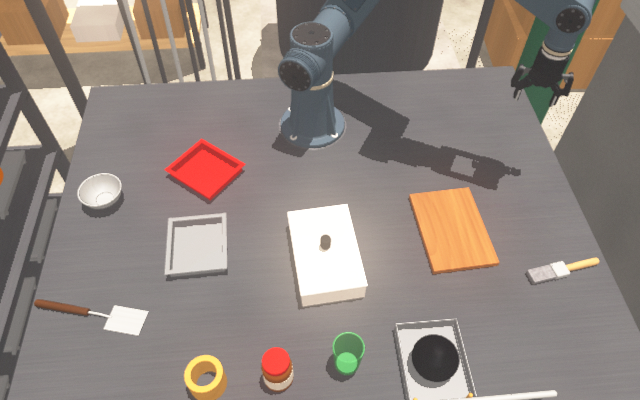

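View pics/side0.png

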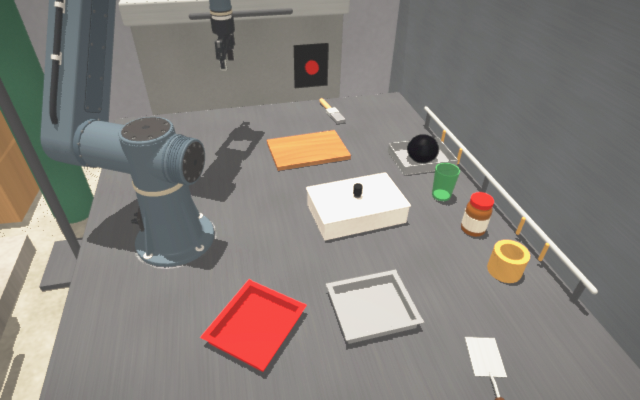

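The scene view shows the white box at (326,252) with its black knob at (326,242), and the wooden board at (453,229). Possible mix-ups:
- **Pan:** the empty grey pan (197,244) is the one I want. The red pan (205,169), the pan with black glass (435,358) and the bowl (100,193) are not.
- **Amber:** the amber blank is inside the box. The orange mug (205,378) and the jar (277,370) are not it.
- **Board:** there is only one board.

```bash
python3 - <<'E'
from h import *
import pickle
ims=pickle.load(open('ims.pkl','rb'))
def rect(p,nm):
    (c,s,a)=cv2.minAreaRect((p*1000).astype(np.float32));print('  ',nm,np.round(c,0),np.round(s,0),round(a,1),len(p))
for n,d in ims.items():
    w=cloud(d);im=d['image'].astype(int);hsv=cv2.cvtColor(d['image'],cv2.COLOR_BGR2HSV);z=w[...,2]
    h,s,v=[hsv[...,i] for i in range(3)]
    print(n)
    def comps(m,nm,zl,zh,x0,x1,y0,y1):
        m=m&(z>zl)&(z<zh)&(w[...,0]>x0)&(w[...,0]<x1)&(w[...,1]>y0)&(w[...,1]<y1)
        k,l,st,_=cv2.connectedComponentsWithStats(m.astype(np.uint8))
        if k<2: print('none',nm);return
        i=1+st[1:,4].argmax();p=w[l==i];rect(p[:,:2],nm);print('    z',np.median(p[:,2]).round(4),'px',st[i][:4])
    comps((s<60)&(v>150),'lid',.055,.075,.4,.9,-.2,.25)
    comps((v<90),'knob',.085,.115,.4,.9,-.2,.25)
    comps((h<20)&(s>90),'board',.008,.03,.3,.9,.1,.6)
    comps((s<60),'panrim',.02,.04,.3,.9,-.6,-.1)
d=ims['scene'];cv2.imwrite('pics/crop.png',np.hstack([cv2.resize(d['image'][y:y+130,x:x+130],(390,390),interpolation=cv2.INTER_CUBIC) for x,y in((262,190),(140,180))]))
E
```

```text
scene
   lid [518.  -3.] [249. 167.] 4.8 5092
    z 0.0673 px [288 209  80  87]
   knob [819. 219.] [64. 64.] 76.7 541
    z 0.0905 px [423 337  30  29]
   board [446. 356.] [267. 184.] 3.8 5192
    z 0.0193 px [409 187  91  87]
   panrim [ 447. -342.] [184. 158.] 1.9 1101
    z 0.0307 px [165 212  62  63]
side
   lid [518.  -5.] [249. 173.] 4.5 3128
    z 0.0671 px [313 173  98  53]
   knob [819. 212.] [47. 61.] 79.0 127
    z 0.0901 px [416 135  19   9]
   board [447. 354.] [262. 189.] 3.9 2211
    z 0.0191 px [267 130  84  39]
   panrim [ 450. -343.] [180. 162.] 1.7 1513
    z 0.0307 px [326 270  98  71]
```

View pics/crop.png

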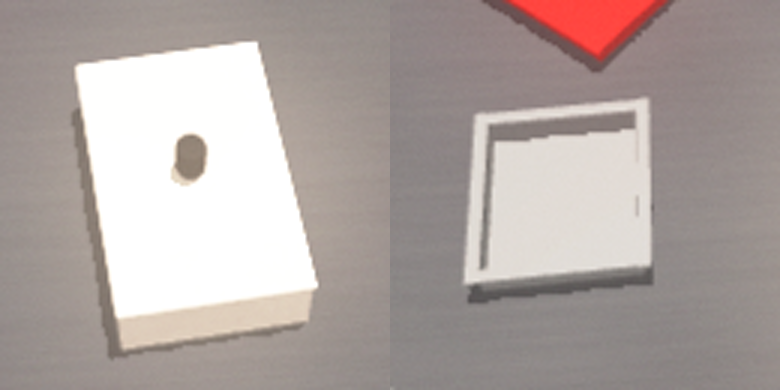

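The crop confirms the plain white box with its black knob at (190,155) and the empty grey pan at right (565,190). I'll move above the knob and turn to the box's axes.

```bash
python3 -m crank '[{"dp":[0.51,-0.98,0],"angular":[0,0,1.2]},{"dp":[0.51,-0.98,0],"angular":[0,0,1.2]},{"dp":[0.51,-0.98,0],"angular":[0,0,1.2]},{"dp":[0.51,-0.98,0],"angular":[0,0,1.2]},{"dp":[0.51,-0.98,0],"angular":[0,0,1.2]},{"dp":[0.51,-0.98,0],"angular":[0,0,1.2]},{"dp":[0.51,-0.98,0],"angular":[0,0,1.2]},{"dp":[0.51,-0.98,0],"angular":[0,0,1.2]},{"dp":[0.51,-0.98,0],"angular":[0,0,1.2]},{"dp":[0.51,-0.98,0],"angular":[0,0,1.2]},{"dp":[0.51,-0.98,0],"angular":[0,0,1.2]},{"dp":[0.51,-0.98,0],"angular":[0,0,1.2]},{"dp":[0.51,-0.98,0],"angular":[0,0,1.2]},{"dp":[0.51,-0.98,0],"angular":[0,0,1.2]},{"dp":[0.51,-0.98,0],"angular":[0,0,1.2]},{"dp":[0.51,-0.98,0],"angular":[0,0,1.2]},{"dp":[0.51,-0.98,0],"angular":[0,0,1.2]},{"dp":[0.51,-0.98,0],"angular":[0,0,1.2]},{"dp":[0.51,-0.98,0],"angular":[0,0,1.2]},{"dp":[0.51,-0.98,0],"angular":[0,0,1.2]}]' 0 40
python3 -m crank '[{"dp":[0,0,0],"angular":[0,0,0]},{"dp":[0,0,0],"angular":[0,0,0]}]'
python3 - <<'E'
from h import *
d=snap('wrist');w=cloud(d);cv2.imwrite('pics/w1.png',d['image'])
s=sense();print(s['tcp_pos'],s['tool_rot'],s['q'])
m=((w[...,2]>.095)&(w[...,2]<.112)&(np.hypot(w[...,0]-.518,w[...,1]+.004)<.05)).astype(np.uint8)
k,l,st,c=cv2.connectedComponentsWithStats(m);i=1+st[1:,4].argmax()
print(st[i],w[l==i].mean(0),np.ptp(w[l==i],axis=0))
E
```

```text
t: 2.1
tcp_pos: [0.5162, -0.0006, 0.2226]
tool_rot: [-0.038, 0.999, 0.0, -0.0]
force: [1.4, 0.5, 0.2]
finger_gap: 0.997
gripper_force: 0.0
t: 2.3
tcp_pos: [0.5157, 0.0002, 0.2224]
tool_rot: [-0.037, 0.999, 0.0, -0.001]
force: [0.8, -0.1, 0.8]
finger_gap: 1.0
gripper_force: 0.0
[0.51513413 0.00099351 0.22241349] [-3.77226084e-02  9.99287710e-01  4.31546943e-04 -9.43740626e-04] [-2.15472119e-01  3.81773117e-01  1.70447326e+00  4.16435253e-04
  1.05738982e+00 -1.86193651e+00]
[295 171  35  36 980] [ 0.51189688 -0.0038982   0.10315438] [0.02754975 0.02694129 0.01004588]
```

View pics/w1.png

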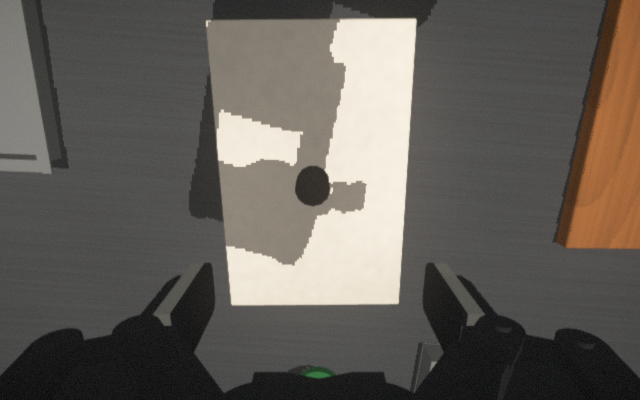

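The wrist view shows the knob at (312,186), between the open fingers. I'll go down and grip.

```bash
python3 -m crank '[{"dp":[-0.07,-0.15,-0.9],"angular":[0,0,0]},{"dp":[0,0,-0.9],"angular":[0,0,0]},{"dp":[0,0,-0.9],"angular":[0,0,0]},{"dp":[0,0,-0.8],"angular":[0,0,0]},{"dp":[0,0,-0.5],"angular":[0,0,0]},{"dp":[0,0,-0.4],"angular":[0,0,0]},{"dp":[0,0,0],"angular":[0,0,0]}]'
python3 -m crank '[{"dp":[0,0,0],"angular":[0,0,0]},{"dp":[0,0,0],"angular":[0,0,0]},{"dp":[0,0,0],"angular":[0,0,0]},{"dp":[0,0,0],"angular":[0,0,0]},{"dp":[0,0,0],"angular":[0,0,0]},{"dp":[0,0,0],"angular":[0,0,0]},{"dp":[0,0,0],"angular":[0,0,0]},{"dp":[0,0,0],"angular":[0,0,0]}]' 1 60
```

```text
t: 3.05
tcp_pos: [0.5124, -0.0027, 0.0897]
tool_rot: [-0.039, 0.999, 0.001, -0.002]
force: [-0.2, -0.9, -0.3]
finger_gap: 0.996
gripper_force: 0.0
t: 3.85
tcp_pos: [0.5144, -0.0042, 0.0921]
tool_rot: [-0.038, 0.999, -0.0, 0.001]
force: [-1.1, -0.0, 6.6]
finger_gap: 0.279
gripper_force: 58.6
```

```bash
python3 -m crank '[{"dp":[0,0,0.3],"angular":[0,0,0]},{"dp":[0,0,0.5],"angular":[0,0,0]},{"dp":[0,0,0.6],"angular":[0,0,0]},{"dp":[0,0,0.6],"angular":[0,0,0]},{"dp":[0,0,0.5],"angular":[0,0,0]},{"dp":[0,0,0],"angular":[0,0,0]},{"dp":[0,0,0],"angular":[0,0,0]}]'
python3 - <<'E'
from h import *
import pickle
d=snap('side');cv2.imwrite('pics/s2.png',d['image'][80:280,180:480])
w=cloud(d)
hsv=cv2.cvtColor(d['image'],cv2.COLOR_BGR2HSV)
m=(hsv[...,1]<60)&(hsv[...,2]>140)&(w[...,2]>.11)&(w[...,2]<.15)&(np.hypot(w[...,0]-.513,w[...,1])<.2)
p=w[m];A=np.c_[p[:,:2],np.ones(len(p))];print(len(p),np.linalg.lstsq(A,p[:,2],rcond=None)[0],np.median(p[:,2]))
E
```

```text
t: 4.55
tcp_pos: [0.5135, -0.0038, 0.1658]
tool_rot: [-0.038, 0.999, 0.0, -0.0]
force: [-0.3, 0.4, -3.9]
finger_gap: 0.272
gripper_force: 59.1
3192 [-0.00028693  0.00624064  0.14084179] 0.1406592703675829
```

View pics/s2.png

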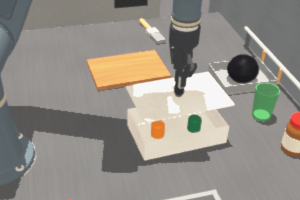

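The lid is off and level. The amber blank shows at crop (157,130), at the robot's end of the box, and the green one is at (194,123). Next I carry the lid to the board.

```bash
python3 -m crank '[{"dp":[-0.1,0.4,0],"angular":[0,0,0]},{"dp":[-0.16,0.8,0],"angular":[0,0,0]},{"dp":[-0.16,0.85,0],"angular":[0,0,0]},{"dp":[-0.16,0.85,0],"angular":[0,0,0]},{"dp":[-0.16,0.85,0],"angular":[0,0,0]},{"dp":[-0.16,0.85,0],"angular":[0,0,0]},{"dp":[-0.16,0.85,0],"angular":[0,0,0]},{"dp":[-0.16,0.85,0],"angular":[0,0,0]},{"dp":[-0.16,0.85,0],"angular":[0,0,0]},{"dp":[-0.16,0.85,0],"angular":[0,0,0]},{"dp":[-0.16,0.85,0],"angular":[0,0,0]},{"dp":[-0.16,0.85,0],"angular":[0,0,0]},{"dp":[-0.16,0.85,0],"angular":[0,0,-0.9]},{"dp":[-0.16,0.85,0],"angular":[0,0,0]},{"dp":[-0.1,0.6,0],"angular":[0,0,0]},{"dp":[0,0,0],"angular":[0,0,0]},{"dp":[0,0,0],"angular":[0,0,0]}]'
```

```text
t: 6.3
tcp_pos: [0.4441, 0.3562, 0.1648]
tool_rot: [-0.031, 1.0, -0.001, -0.001]
force: [-0.1, -0.4, -3.2]
finger_gap: 0.269
gripper_force: 59.3
```

```bash
python3 -m crank '[{"dp":[0,0,-0.5],"angular":[0,0,0]},{"dp":[0,0,-0.7],"angular":[0,0,0]},{"dp":[0,0,-0.7],"angular":[0,0,0]},{"dp":[0,0,-0.6],"angular":[0,0,0]},{"dp":[0,0,-0.5],"angular":[0,0,0]},{"dp":[0,0,-0.3],"angular":[0,0,0]},{"dp":[0,0,-0.15],"angular":[0,0,0]},{"dp":[0,0,-0.1],"angular":[0,0,0]},{"dp":[0,0,0],"angular":[0,0,0]}]'
```

```text
t: 7.2
tcp_pos: [0.4458, 0.3561, 0.0595]
tool_rot: [-0.03, 1.0, 0.0, 0.0]
force: [-1.3, -0.9, -3.0]
finger_gap: 0.278
gripper_force: 59.3
```

```bash
python3 -m crank '[{"dp":[0,0,-0.07],"angular":[0,0,0]},{"dp":[0,0,-0.05],"angular":[0,0,0]},{"dp":[0,0,-0.03],"angular":[0,0,0]},{"dp":[0,0,0],"angular":[0,0,0]}]'
```

```text
t: 7.6
tcp_pos: [0.446, 0.3567, 0.0562]
tool_rot: [-0.03, 1.0, 0.001, 0.001]
force: [-2.2, 0.6, 4.6]
finger_gap: 0.272
gripper_force: 60.6
```

Contact: the force has gone from -3 to +4.6 N. I'll release and rise.

```bash
python3 -m crank '[{"dp":[0,0,0],"angular":[0,0,0]},{"dp":[0,0,0],"angular":[0,0,0]},{"dp":[0,0,0],"angular":[0,0,0]},{"dp":[0,0,0],"angular":[0,0,0]},{"dp":[0,0,0],"angular":[0,0,0]},{"dp":[0,0,0],"angular":[0,0,0]},{"dp":[0,0,0],"angular":[0,0,0]},{"dp":[0,0,0],"angular":[0,0,0]}]' 0 40
python3 -m crank '[{"dp":[0,0,0.5],"angular":[0,0,0]},{"dp":[0,0,0.9],"angular":[0,0,0]},{"dp":[0,0,0.9],"angular":[0,0,0]},{"dp":[0,0,0.9],"angular":[0,0,0]},{"dp":[0,0,0.9],"angular":[0,0,0]},{"dp":[0,0,0],"angular":[0,0,0]},{"dp":[0,0,0],"angular":[0,0,0]}]'
python3 - <<'E'
from h import *
for n in('scene','side'):
    d=snap(n);w=cloud(d);hsv=cv2.cvtColor(d['image'],cv2.COLOR_BGR2HSV)
    m=(hsv[...,1]<60)&(w[...,2]>.023)&(w[...,2]<.045)&(np.hypot(w[...,0]-.446,w[...,1]-.356)<.2)
    k,l,st,_=cv2.connectedComponentsWithStats(m.astype(np.uint8));p=w[l==1+st[1:,4].argmax()]
    A=np.c_[p[:,:2],np.ones(len(p))];print(n,np.median(p[:,2]),np.linalg.lstsq(A,p[:,2],rcond=None)[0],cv2.minAreaRect((p[:,:2]*1000).astype(np.float32)))
    # amber
    h,s,v=[hsv[...,i] for i in range(3)]
    m=(h<22)&(s>130)&(v>90)&(np.hypot(w[...,0]-.513,w[...,1])<.14)
    k,l,st,c=cv2.connectedComponentsWithStats(m.astype(np.uint8))
    if k>1:
        i=1+st[1:,4].argmax();p=w[l==i];print(' amber',st[i],c[i],np.nanmedian(p,0),np.nanmax(p,0),np.nanmin(p,0),ray(d,*c[i],.05))
E
```

```text
t: 8.4
tcp_pos: [0.4455, 0.3561, 0.0549]
tool_rot: [-0.03, 1.0, -0.0, -0.0]
force: [0.6, 0.1, -0.2]
finger_gap: 1.002
gripper_force: 0.0
t: 9.1
tcp_pos: [0.4455, 0.3562, 0.1783]
tool_rot: [-0.03, 1.0, 0.0, 0.0]
force: [0.0, -0.3, -0.6]
finger_gap: 1.001
gripper_force: 0.0
scene 0.03138570388933948 [-0.00072051  0.00063811  0.03157332] ((444.05712890625, 357.74481201171875), (261.4609069824219, 171.1271514892578), 4.166794776916504)
 amber [317 229  14  18 213] [323.07981221 237.18779343] [ 0.469038   -0.0060198   0.04574453] [0.47861549 0.01355149 0.05728265] [ 0.44592638 -0.02186121  0.00432696] [ 0.47313405 -0.0061092   0.05      ]
side 0.031161040911641347 [-0.00153512 -0.0009999   0.03224996] ((446.199462890625, 354.2464599609375), (257.4302673339844, 176.85897827148438), 4.3597235679626465)
 amber [332 204  12  15 144] [337.5        211.33333333] [ 0.45356527 -0.02092559  0.03176408] [ 0.47242797 -0.00687301  0.05118317] [ 0.43940155 -0.02678069  0.00959054] [ 0.447973   -0.04032602  0.05      ]
```

The lid lies flat and centred on the board. I'll go above the amber end of the box.

```bash
python3 -m crank '[{"dp":[0.04,-0.93,0.1],"angular":[0,0,0.1]},{"dp":[0.04,-0.93,0.1],"angular":[0,0,0.1]},{"dp":[0.04,-0.93,0.1],"angular":[0,0,0.1]},{"dp":[0.04,-0.93,0.1],"angular":[0,0,0.1]},{"dp":[0.04,-0.93,0.1],"angular":[0,0,0.1]},{"dp":[0.04,-0.93,0.1],"angular":[0,0,0.1]},{"dp":[0.04,-0.93,0.1],"angular":[0,0,0.1]},{"dp":[0.04,-0.93,0],"angular":[0,0,0.1]},{"dp":[0.04,-0.93,0],"angular":[0,0,0.1]},{"dp":[0.04,-0.93,0],"angular":[0,0,0]},{"dp":[0.04,-0.93,0],"angular":[0,0,0]},{"dp":[0.04,-0.93,0],"angular":[0,0,0]},{"dp":[0.04,-0.93,0],"angular":[0,0,0]},{"dp":[0,0,0],"angular":[0,0,0]},{"dp":[0,0,0],"angular":[0,0,0]},{"dp":[0,0,0],"angular":[0,0,0]}]'
python3 - <<'E'
from h import *
d=snap('wrist');w=cloud(d);cv2.imwrite('pics/w3.png',d['image']);hsv=cv2.cvtColor(d['image'],cv2.COLOR_BGR2HSV)
h,s,v=[hsv[...,i] for i in range(3)]
for nm,m in(('amber',(h<22)&(s>130)&(v>60)),('green',(h>40)&(h<85)&(s>100))):
    m=m&(np.hypot(w[...,0]-.5,w[...,1])<.14)
    k,l,st,c=cv2.connectedComponentsWithStats(m.astype(np.uint8));i=1+st[1:,4].argmax();p=w[l==i]
    print(nm,st[i],c[i],np.nanmedian(p,0));t=p[(p[:,2]>.045)&(p[:,2]<.057)]
    if len(t):print(' top',len(t),np.median(t[:,2]),cv2.minEnclosingCircle((t[:,:2]*1000).astype(np.float32)))
m=(w[...,2]>.054)&(w[...,2]<.066)&(np.hypot(w[...,0]-.513,w[...,1]+.004)<.17);p=w[m]
print('rim',cv2.minAreaRect((p[:,:2]*1000).astype(np.float32)))
E
```

```text
t: 10.8
tcp_pos: [0.4603, -0.0057, 0.1982]
tool_rot: [-0.038, 0.999, 0.0, -0.001]
force: [-0.7, -0.0, -0.1]
finger_gap: 1.0
gripper_force: 0.0
amber [ 298  151   45   49 1682] [319.80915577 175.70273484] [ 0.45318033 -0.00396144  0.04849248]
 top 1321 0.04898706619804877 ((456.6795959472656, -3.7556540966033936), 18.78615951538086)
green [297 276  35  32 830] [313.96506024 292.3626506 ] [ 0.56595437 -0.00081891  0.04925931]
 top 817 0.04928509635745143 ((567.4967651367188, -0.9420425891876221), 17.487716674804688)
rim ((513.6880493164062, -3.9619216918945312), (251.08206176757812, 160.786865234375), 4.705620765686035)
```

View pics/w3.png

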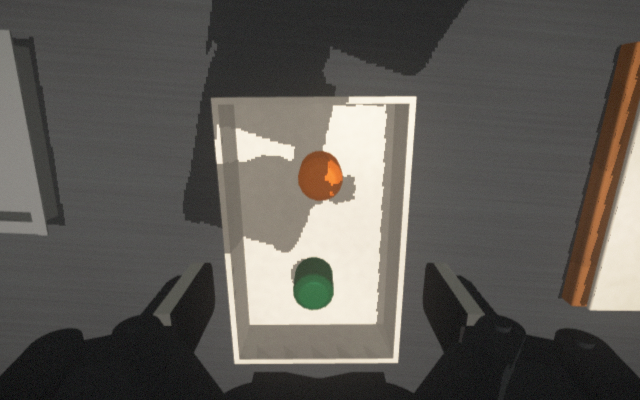

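The amber blank is at (320,176), which puts it at about (0.456, -0.004), well centred across the box with 18 mm of finger clearance each side. I'll descend and grip.

```bash
python3 -m crank '[{"dp":[-0.13,0.05,-0.8],"angular":[0,0,0]},{"dp":[0,0,-0.9],"angular":[0,0,0]},{"dp":[0,0,-0.9],"angular":[0,0,0]},{"dp":[0,0,-0.9],"angular":[0,0,0]},{"dp":[0,0,-0.8],"angular":[0,0,0]},{"dp":[0,0,-0.6],"angular":[0,0,0]},{"dp":[0,0,-0.4],"angular":[0,0,0]},{"dp":[0,0,-0.3],"angular":[0,0,0]},{"dp":[0,0,0],"angular":[0,0,0]}]'
python3 -m crank '[{"dp":[0,0,0],"angular":[0,0,0]},{"dp":[0,0,0],"angular":[0,0,0]},{"dp":[0,0,0],"angular":[0,0,0]},{"dp":[0,0,0],"angular":[0,0,0]},{"dp":[0,0,0],"angular":[0,0,0]},{"dp":[0,0,0],"angular":[0,0,0]},{"dp":[0,0,0],"angular":[0,0,0]},{"dp":[0,0,0],"angular":[0,0,0]}]' 1 50
```

```text
t: 11.75
tcp_pos: [0.4566, -0.0042, 0.03]
tool_rot: [-0.039, 0.999, 0.0, -0.001]
force: [-0.0, 0.4, -0.2]
finger_gap: 0.999
gripper_force: 0.0
t: 12.55
tcp_pos: [0.4577, -0.0051, 0.032]
tool_rot: [-0.038, 0.999, -0.0, 0.001]
force: [-0.8, 1.6, 6.6]
finger_gap: 0.421
gripper_force: 49.2
```

```bash
python3 -m crank '[{"dp":[0,0,0.3],"angular":[0,0,0]},{"dp":[0,0,0.6],"angular":[0,0,0]},{"dp":[0,0,0.7],"angular":[0,0,0]},{"dp":[0,0,0.7],"angular":[0,0,0]},{"dp":[0,0,0.6],"angular":[0,0,0]},{"dp":[0,0,0.4],"angular":[0,0,0]},{"dp":[0,0,0],"angular":[0,0,0]},{"dp":[0,0,0],"angular":[0,0,0]}]'
python3 - <<'E'
from h import *
print(sense()['tcp_pos'],sense()['force'])
d=snap('side');w=cloud(d);hsv=cv2.cvtColor(d['image'],cv2.COLOR_BGR2HSV);h,s,v=[hsv[...,i] for i in range(3)]
m=(h<22)&(s>130)&(v>60)&(np.hypot(w[...,0]-.456,w[...,1])<.1)
k,l,st,c=cv2.connectedComponentsWithStats(m.astype(np.uint8));i=1+st[1:,4].argmax();p=w[l==i];print(st[i],np.nanmin(p,0),np.nanmax(p,0))
x,y=c[i].astype(int);cv2.imwrite('pics/s4.png',cv2.resize(d['image'][y-50:y+50,x-60:x+60],(600,500)))
# pan again, rays: rim and floor
d=snap('scene');w=cloud(d)
m=(w[...,2]>.022)&(w[...,2]<.04)&(np.hypot(w[...,0]-.447,w[...,1]+.342)<.15);p=w[m];print('pan',cv2.minAreaRect((p[:,:2]*1000).astype(np.float32)))
E
```

```text
t: 13.35
tcp_pos: [0.457, -0.0051, 0.1302]
tool_rot: [-0.038, 0.999, -0.0, 0.0]
force: [0.7, 0.2, -0.9]
finger_gap: 0.417
gripper_force: 50.1
[ 0.45704139 -0.00507649  0.1301735 ] [ 0.65623013  0.17429504 -0.86324226]
[332 172  14  20 171] [ 0.43804386 -0.03078854  0.10534821] [0.47240787 0.01368783 0.15145907]
pan ((447.607421875, -342.7462158203125), (184.1488800048828, 158.88856506347656), 1.5490721464157104)
```

View pics/s4.png

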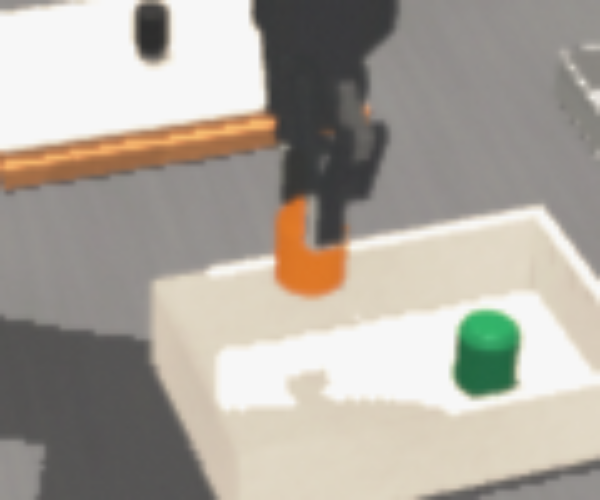

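The amber is upright in the fingers, with its underside about 26 mm below the TCP. I'll carry it over the pan.

```bash
python3 -m crank '[{"dp":[0,-0.4,0],"angular":[0,0,0]},{"dp":[-0.02,-0.8,0],"angular":[0,0,0]},{"dp":[-0.02,-0.8,0],"angular":[0,0,0]},{"dp":[-0.02,-0.8,0],"angular":[0,0,0]},{"dp":[-0.02,-0.8,0],"angular":[0,0,0]},{"dp":[-0.02,-0.8,0],"angular":[0,0,0]},{"dp":[-0.02,-0.8,0],"angular":[0,0,0]},{"dp":[-0.02,-0.8,0],"angular":[0,0,-0.5]},{"dp":[-0.02,-0.8,0],"angular":[0,0,-0.5]},{"dp":[-0.02,-0.8,0],"angular":[0,0,-0.5]},{"dp":[-0.02,-0.8,0],"angular":[0,0,-0.5]},{"dp":[-0.02,-0.8,0],"angular":[0,0,-0.5]},{"dp":[-0.02,-0.8,0],"angular":[0,0,-0.5]},{"dp":[-0.02,-0.8,0],"angular":[0,0,0]},{"dp":[0,-0.45,0],"angular":[0,0,0]},{"dp":[0,0,0],"angular":[0,0,0]},{"dp":[0,0,0],"angular":[0,0,0]}]'
```

```text
t: 15.15
tcp_pos: [0.4487, -0.3418, 0.1293]
tool_rot: [-0.012, 1.0, 0.001, -0.001]
force: [0.3, 0.3, -0.9]
finger_gap: 0.414
gripper_force: 50.2
```

Over the pan centre. I'll descend to just above the floor, then creep down.

```bash
python3 -m crank '[{"dp":[0,0,-0.5],"angular":[0,0,0]},{"dp":[0,0,-0.7],"angular":[0,0,0]},{"dp":[0,0,-0.7],"angular":[0,0,0]},{"dp":[0,0,-0.6],"angular":[0,0,0]},{"dp":[0,0,-0.4],"angular":[0,0,0]},{"dp":[0,0,-0.2],"angular":[0,0,0]},{"dp":[0,0,-0.05],"angular":[0,0,0]},{"dp":[0,0,0],"angular":[0,0,0]}]'
python3 -m crank '[{"dp":[0,0,-0.03],"angular":[0,0,0]},{"dp":[0,0,-0.03],"angular":[0,0,0]},{"dp":[0,0,0],"angular":[0,0,0]}]'
```

```text
t: 15.95
tcp_pos: [0.4497, -0.3425, 0.0357]
tool_rot: [-0.012, 1.0, -0.0, 0.0]
force: [-1.5, -0.7, -0.9]
finger_gap: 0.419
gripper_force: 50.2
t: 16.25
tcp_pos: [0.4496, -0.3428, 0.034]
tool_rot: [-0.012, 1.0, -0.0, 0.0]
force: [0.1, -0.0, -2.1]
finger_gap: 0.421
gripper_force: 50.2
```

```bash
python3 -m crank '[{"dp":[0,0,-0.03],"angular":[0,0,0]},{"dp":[0,0,-0.03],"angular":[0,0,0]},{"dp":[0,0,0],"angular":[0,0,0]}]'; python3 -m crank '[{"dp":[0,0,-0.03],"angular":[0,0,0]},{"dp":[0,0,-0.03],"angular":[0,0,0]},{"dp":[0,0,0],"angular":[0,0,0]}]'
```

```text
t: 16.55
tcp_pos: [0.4493, -0.3425, 0.0317]
tool_rot: [-0.012, 1.0, 0.0, -0.0]
force: [0.8, -0.8, -2.0]
finger_gap: 0.419
gripper_force: 50.2
t: 16.85
tcp_pos: [0.4495, -0.3426, 0.0302]
tool_rot: [-0.012, 1.0, -0.0, 0.0]
force: [-0.4, -0.2, 0.5]
finger_gap: 0.418
gripper_force: 50.5
```

```bash
python3 -m crank '[{"dp":[0,0,-0.03],"angular":[0,0,0]},{"dp":[0,0,-0.02],"angular":[0,0,0]},{"dp":[0,0,0],"angular":[0,0,0]}]'
```

```text
t: 17.15
tcp_pos: [0.4497, -0.3426, 0.03]
tool_rot: [-0.012, 1.0, -0.0, 0.0]
force: [-1.3, 2.2, 9.6]
finger_gap: 0.418
gripper_force: 52.1
```

Seated, at 9.6 N. I'll open partway, since the pan walls are near, then rise clear.

```bash
python3 -m crank '[{"dp":[0,0,0.03],"angular":[0,0,0]},{"dp":[0,0,0],"angular":[0,0,0]},{"dp":[0,0,0],"angular":[0,0,0]},{"dp":[0,0,0],"angular":[0,0,0]},{"dp":[0,0,0],"angular":[0,0,0]}]' 0.25 30
python3 -m crank '[{"dp":[0,0,0.3],"angular":[0,0,0]},{"dp":[0,0,0.6],"angular":[0,0,0]},{"dp":[0,0,0.9],"angular":[0,0,0]},{"dp":[0,0,0.9],"angular":[0,0,0]},{"dp":[0,0,0.9],"angular":[0,0,0]},{"dp":[0,0,0.9],"angular":[0,0,0]},{"dp":[0,0,0],"angular":[0,0,0]},{"dp":[0,0,0],"angular":[0,0,0]}]'
python3 - <<'E'
from h import *
d=snap('side');w=cloud(d);hsv=cv2.cvtColor(d['image'],cv2.COLOR_BGR2HSV);h,s,v=[hsv[...,i] for i in range(3)]
m=(h<22)&(s>130)&(v>60)&(np.hypot(w[...,0]-.449,w[...,1]+.343)<.1)
k,l,st,c=cv2.connectedComponentsWithStats(m.astype(np.uint8));i=1+st[1:,4].argmax();p=w[l==i];print(st[i],np.nanmin(p,0),np.nanmax(p,0))
cv2.imwrite('pics/s5.png',d['image'])
E
```

```text
t: 17.65
tcp_pos: [0.4494, -0.3425, 0.0291]
tool_rot: [-0.012, 1.0, 0.0, -0.0]
force: [1.0, -0.0, 0.1]
finger_gap: 0.748
gripper_force: 0.0
t: 18.45
tcp_pos: [0.4496, -0.3427, 0.1653]
tool_rot: [-0.012, 1.0, -0.001, 0.001]
force: [-0.9, 0.6, -0.6]
finger_gap: 0.744
gripper_force: 0.0
[364 292  19  24 355] [ 0.43037394 -0.36311814  0.00538203] [ 0.46732944 -0.32713311  0.05210085]
```

View pics/s5.png

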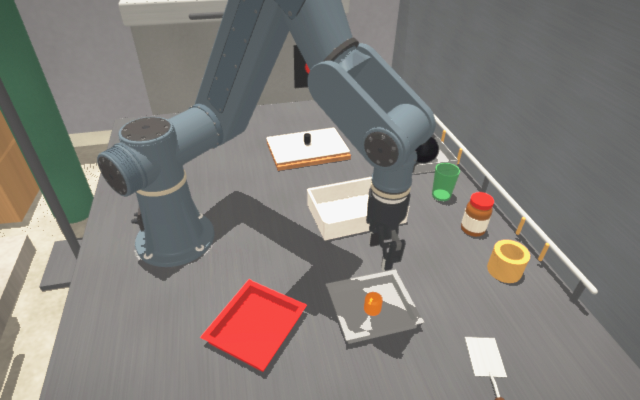

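The picture shows the amber blank upright in the empty pan at (374,304), the lid flat with its knob up on the board at (308,146), and the gripper clear of everything.

```bash
python3 -c "
from station import order;print(order.sign_off())"
```

```text
the job is handed in; nothing more can be done
None
```

The lid lies flat, knob up, on the middle of the board, and the amber blank stands upright in the empty pan; I handed the job in at about 18.5 s, and the sign-off returned no verdict.

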